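Shut the control box's access panel and lock its quarter-turn cam

ROBOT

A 7-joint arm with a two-finger parallel gripper is mounted at the origin on the work surface; the furniture and walls round the work are solid. World frame = base frame: x ahead of the robot, y to its left, z up, the work surface at z = 0. Lengths are in m, angles in rad, forces in N, time in s.
With the tool pointing down it reaches from about 0.425 to 0.825 m from the base axis. Payload 3.6 kg.
Tool frame: the origin (TCP) lies where the fingers leave the gripper's body, on its centre line; the fingertips stand 73 mm ahead of it and the grasp point (between the pads) lies 54 mm ahead of it; x points along the fingers, y is the direction in which the jaws open and shut, and the axes are right-handed (so a half turn about x gives the same grasp; the last joint's range is limited). The gripper opens to 85 mm and grips with 20 to 120 N. Pads are 22 mm wide; open, the fingers measure 114 mm over their backs; the gripper's body (76 mm by 85 mm) begins 54 mm behind the grasp point. The pads swing forward as they close: fully open they stand 13 mm farther back than shut.
Start: joints at [1.179, 0.615, -0.013, 1.423, 0.008, 1.103, -0.04], TCP at [0.232, -0.607, 0.304] pointing down, gripper open.
Joint ranges: [-3.12, 3.12], [-0.3, 2.06], [-1.34, 1.32], [0.26, 2.42], [-1.36, 4.5], [0.01, 1.98], [-2.84, 2.84]. Speed limits (rad/s): [2.79, 2.79, 3.14, 3.14, 3.14, 3.14, 3.14].

INTERFACE

Orientations are given as a unit quaternion [x, y, z, w].
In Python, from station import arm, snapshot, camera_info, ticket gives the robot as it stands. Calls block until the motion is done:
- arm.movep(position, orientation): joint-space move of the TCP to a pose.
- arm.line_to(position, velocity=0.15, ori=None): straight line of the TCP; ori=None keeps the orientation; velocity is the mean speed in m/s.
- arm.move_j(angles): joint-space move.
- arm.move_gripper(opening, effort=None): opening from 0.0 (shut) to 1.0 (fully open); effort is the grip in N (None keeps the last); returns when the fingers have stopped.
- arm.pause(seconds).
- arm.ik(position, orientation): joint angles nearest the present ones, or None.
- snapshot(name): name is "scene" or "top"; returns the picture (384x512x3 uint8, blue, green, red); there is no depth.
- camera_info(name): a dict with "fx", "fy", "cx", "cy" (pixels), "R" (3x3) and "t" (3): a world point X has camera coordinates R X + t. Camera axes: x right, y down, z forward; pixel columns grow to the right and rows downward; lengths in m; the calibration is good to about 2 mm. A picture is of the moment at which its call begins. camera_info takes no time and is no camera call.
A pose or a line that the arm cannot do raises arm.MotionError and nothing moves.
- ticket.finish_job(): hands the job in, once; it reports no verdict.
Readings, each from a call of its own:
- arm.read_time(): time.
- arm.read_joint_positions(): joint angles.
- arm.read_dq(): joint speeds.
- arm.read_effort(): joint torques, N m.
- arm.read_tool_pos(): TCP position.
- arm.read_eef_rot(): TCP orientation.
- arm.read_ft_force(): force on the tool from outside, world axes, zero at the start.
- arm.read_wrist_torque(): the same for the moment, N m.
- arm.read_opening(): opening from 0.0 (shut) to 1.0 (fully open).
Only numpy, scipy, OpenCV 4.12 (cv2) and the standard library are available. Lean on these libraries where they do the work, as an engineer would, in place of code of your own. Each camera call takes 0.05 s, during which the arm holds its last target.

TASK

Press the control box's hinged access panel fully shut with your fingertips, then set a fingertip in the slot of the dial on it and turn the dial clockwise as far as it goes, so that the panel locks. Only press and push: do not swing the panel further open, do not start turning the dial before the panel is shut, leave the other things on the table where they are, and end clear of everything.

Things in the scene. Friction and masses are not known exactly. Their poses are not given: they have to be found in the camera images.
- control_box: Low stainless control box fixed on the table, 210 mm deep (its x) x 260 mm wide (its y), walls 4 mm thick and 120 mm tall, open at the top under a hinged panel. Origin: centre of its underside, on the table; x points from its front (robot side) to its hinged rear, y to its left, z up. Never moves during the job.
- hinge_line (a point): Fixed point on the middle of the panel's hinge line, at the top rear edge of the box: 105 mm behind the box origin along the box's x and 122 mm above the table. The hinge axis is parallel to the box's y.
- panel (a joint): Angle of the metal access panel (210 x 260 x 6 mm, 0.5 kg plus dial), rad: 0 = shut and level on the box, a hard stop; it starts ajar (0.3 to 0.7) with its front edge (robot side) high. The hinge is stiff: the panel stays where it is left. 2 to 10 N down on the front edge closes it.
- panel_edge (a point): Point on the panel's top face, middle of its front edge, 10 mm in from that edge, 200 mm from the hinge line, 128 mm above the table when shut; moves with the panel. Here a clear strip 20 mm wide between edge and dial, good for pressing. A short raised index bar on it points at the dial.
- cam (a joint): Angle of the dial, rad: 0 = open, slot parallel to the box's y; grows CLOCKWISE seen from above to a hard stop at 1.571 = locked, slot front to back in line with the index bar. Starts at 0 to 0.3. Takes 0.12 N m (4 N at 30 mm) and stays where left. Its tongue hooks under the box's front rim; turned beyond 0.9 with the panel open, it lands on the rim and the panel cannot shut.
- cam_top (a point): Point on the axis of the dial, level with its top: 66 mm from the panel's front edge, on its middle line; 154 mm above the table when shut. The dial is a grey disc, 92 mm in diameter. A straight slot 38 mm wide, 18 mm deep runs right across it through the centre, open at the top and both ends; floor 136 mm above the table when shut.
- slot_end (a point): Point on the slot's floor, on its middle line, 32 mm from the dial's axis: the slot end at the right (box's -y) when the cam is 0; it comes towards the robot on locking. The other end mirrors it. One finger or the shut fingertips fit here; carried round the axis on a 30 mm circle they push the slot's side wall and turn the dial (after some play).
- check_weight_1: Small cylindrical check weight with a knob, 30 mm across, 36 mm tall, standing close to the box's left side. Bystander: origin at the centre of its underside. Leave it alone.
- ph_meter: Pocket pH tester, 131 x 34 x 20 mm, lying close along the box's right side. Bystander: origin at the centre of its underside. Leave it alone.
- probe_thermometer: Digital probe thermometer, 203 x 30 x 17 mm, lying close along the front of the box. Bystander: origin at the centre of its underside. Leave it alone.
- follower_1: Round mould follower with a knob on top, 88 mm across, 31 mm tall, lying to the left in front of the box. Bystander: origin at the centre of its underside. Leave it alone.
- label_roll: Roll of labels, 93 mm across, 40 mm tall, lying flat at the near right. Bystander: origin at the centre of its underside. Leave it alone.
- brush_1: Scrubbing brush with a bow handle, 30 x 85 x 55 mm, at the right of the box. Bystander: origin at the centre of its underside. Leave it alone.

How it is judged:
By the outcome, as a careful person would: the job done as asked, in the order asked, and still so for the second after the job is handed in, with the robot touching nothing.
It also fails if it takes over 51 s, if anything falls off the work surface, if the arm or the gripper's body presses on something with over 40 N, if the wrist force passes 120 N, or if a joint passes its speed limit or range.

## Working session

There is one attempt and no reset: what is moved stays moved. The work goes in short steps, each a Python script; the robot and the scene stay as the last script left them, time stands still between calls to the robot, and variables do not carry over. Pictures are saved under pics/ and viewed, and the job is handed in when it is done.

```bash
ls; mkdir -p pics; python3 - <<'E'
from station import arm, snapshot, camera_info
import cv2
for n in("scene","top"):
    im=snapshot(n); cv2.imwrite(f"pics/{n}0.png",im); c=camera_info(n); print(n,c)
print(arm.read_time(),arm.read_tool_pos(),arm.read_eef_rot(),arm.read_opening())
E
```

```text
pics
scene {'fx': 378.7550279976375, 'fy': 378.7550279976375, 'cx': 256.21107602154984, 'cy': 186.5413748304664, 'R': array([[-0.78150199, -0.62348167,  0.02291813],
       [-0.40415565,  0.47792022, -0.77990415],
       [ 0.47530291, -0.61875913, -0.62547924]]), 't': array([0.3609177 , 0.35264138, 0.69313955])}
top {'fx': 499.83588847927007, 'fy': 499.83588847927007, 'cx': 255.2176561277522, 'cy': 186.88230547399266, 'R': array([[ 0.01714639, -0.99943324,  0.02896878],
       [-0.98691066, -0.02156396, -0.15981975],
       [ 0.16035385, -0.02584927, -0.98672106]]), 't': array([-0.14107723,  0.51451515,  1.28179169])}
0.1 [ 0.23171762 -0.60672322  0.30285604] [-0.69519891 -0.12910239  0.69554273 -0.12748078] 0.9987728098280083
```

View pics/scene0.png

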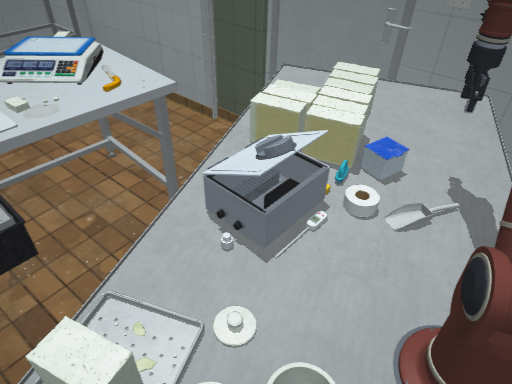

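View pics/top0.png

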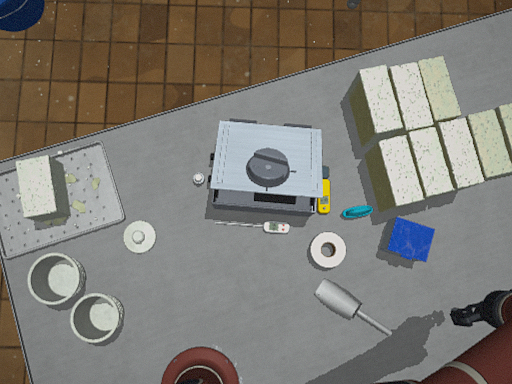

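The top view shows the box at about (267,165) with the panel ajar and the dial at (268,168). I'll zoom in to read the corners.

```bash
python3 - <<'E'
import cv2
a=cv2.imread("pics/top0.png")[110:245,190:350]; cv2.imwrite("pics/topz.png",cv2.resize(a,None,fx=5,fy=5,interpolation=cv2.INTER_CUBIC)[:600])
a=cv2.imread("pics/scene0.png")[120:270,190:350]; cv2.imwrite("pics/scenez.png",cv2.resize(a,None,fx=4,fy=4,interpolation=cv2.INTER_CUBIC))
E
```

```text
(no output)
```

View pics/topz.png

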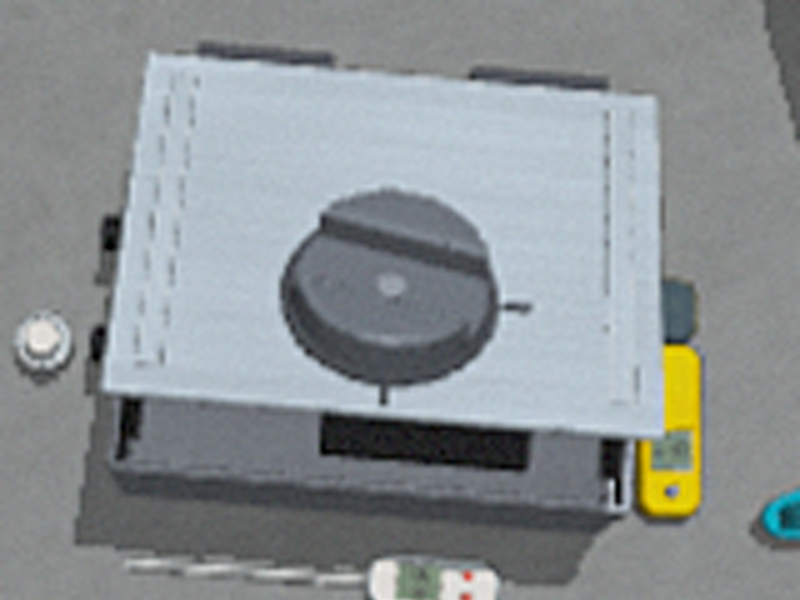

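View pics/scenez.png

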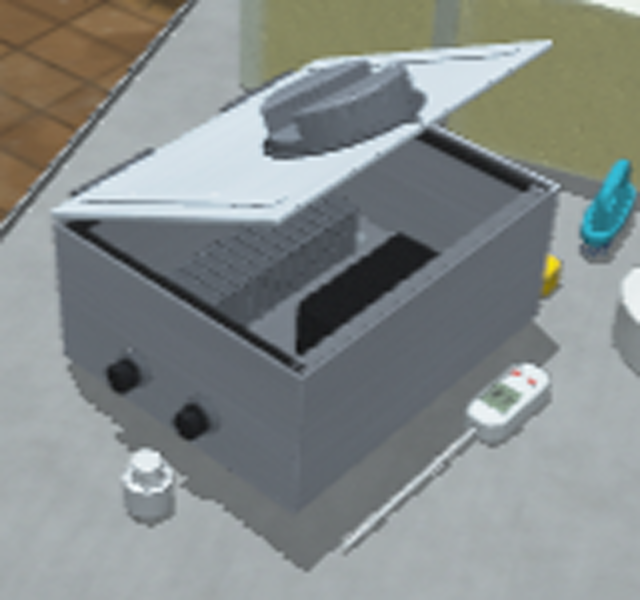

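The zooms show the panel's rear corners at the top-view pixels (220,121) and (321,129), its front corners at (210.5,188) and (322.5,197), and the box's front rim from (212.5,202) to (316,212). I'll turn these into positions now.

```bash
cat > h.py <<'E'
import numpy as np
from station import arm, snapshot, camera_info
def ray(n,p):
    c=camera_info(n); d=c["R"].T@np.array([(p[0]-c["cx"])/c["fx"],(p[1]-c["cy"])/c["fy"],1]); return -c["R"].T@c["t"],d/np.linalg.norm(d)
def plane(n,p,z):
    o,d=ray(n,p); return o+d*(z-o[2])/d[2]
def tri(a,b):
    o,d=ray("top",a);q,e=ray("scene",b); s=np.linalg.lstsq(np.c_[d,-e],q-o,rcond=None)[0]
    x,y=o+s[0]*d,q+s[1]*e; return (x+y)/2,np.linalg.norm(x-y)
def proj(n,X):
    c=camera_info(n); q=c["R"]@X+c["t"]; return np.array([c["fx"]*q[0]/q[2]+c["cx"],c["fy"]*q[1]/q[2]+c["cy"]])
E
python3 - <<'E'
from h import *
np.set_printoptions(precision=4,suppress=True)
T=lambda U,V:((U+.5)/5+189.5,(V+.5)/5+109.5)
S=lambda U,V:((U+.5)/4+189.5,(V+.5)/4+119.5)
rl,rr=plane("top",T(150,55),.127),plane("top",T(657,97),.127)
fl,fr=tri(T(103,388),S(280,219)),tri(T(663,435),S(551,42))
bl,br=plane("top",T(113,458),.12),plane("top",T(630,512),.12)
print("rear",rl,rr,np.linalg.norm(rl-rr));print("front",fl,fr,np.linalg.norm(fl[0]-fr[0]))
print("rim",bl,br,np.linalg.norm(bl-br))
sbl,sbr=plane("scene",S(302,372),.12),plane("scene",S(558,187),.12);print("rim scene",sbl,sbr,np.linalg.norm(sbl-sbr))
print("bottom scene",plane("scene",S(297,511),0))
for a,b in((rl,rr),(fl[0],fr[0]),(bl,br),(sbl,sbr)): print("yaw",np.arctan2(-(a-b)[0],(a-b)[1]))
E
```

```text
rear [ 0.6715 -0.0358  0.127 ] [ 0.6561 -0.2934  0.127 ] 0.2580663372794408
front (array([ 0.4827, -0.025 ,  0.2206]), np.float64(0.006026469364868484)) (array([ 0.467 , -0.2815,  0.2201]), np.float64(0.004748743687874103)) 0.25697088658486694
rim [ 0.4665 -0.023   0.12  ] [ 0.4448 -0.2802  0.12  ] 0.2580747693337625
rim scene [ 0.462  -0.0281  0.12  ] [ 0.442  -0.2799  0.12  ] 0.2525362063304652
bottom scene [ 0.4634 -0.0323  0.    ]
yaw -0.05979772392836805
yaw -0.06109052196092972
yaw -0.08404338207974407
yaw -0.07954899681116363
```

The measurements agree with each other: edge 257–258 mm, depth about 210 mm and panel about 0.46 rad. I'll plan the tool poses and check IK for both half-turn choices.

```bash
cat >> h.py <<'E'
from scipy.spatial.transform import Rotation as Ro
YAW=-0.063; EX=np.array([np.cos(YAW),np.sin(YAW),0]); EY=np.array([-np.sin(YAW),np.cos(YAW),0])
H=np.array([0.6633,-0.1648,0.122]); Z=np.array([0,0,1.])
AX=H-0.144*EX; AX[2]=0
def quat(psi):
    y=np.array([np.cos(psi),np.sin(psi),0]); x=-Z
    return Ro.from_matrix(np.c_[x,y,np.cross(x,y)]).as_quat()
def edge(phi,r=.197,off=.062): return H+r*(-np.cos(phi)*EX+np.sin(phi)*Z)+.006*(np.sin(phi)*EX+np.cos(phi)*Z)+off*EY
def slot(th,r=.030,z=.139):  # tip position for finger at dial angle th, right end
    p=AX-r*np.sin(th)*EX-r*np.cos(th)*EY; p[2]=z; return p
TIP=np.array([0,0,.073])
E
python3 - <<'E'
from h import *
np.set_printoptions(precision=3,suppress=True)
print(AX, edge(0,.2,0))
for b in (0,np.pi):
    print("b",b)
    for th in (0,.3,.8,1.3,1.85):
        q=arm.ik(slot(th)+TIP,quat(b+YAW-th)); print(th,q)
    for ph in (.6,.45,0): print(ph,arm.ik(edge(ph)+TIP,quat(b+YAW)))
E
```

```text
[ 0.52  -0.156  0.   ] [ 0.464 -0.152  0.128]
b 0
0 [ 0.52   0.59  -0.331  1.819  0.261  0.776 -0.01 ]
0.3 [ 0.479  0.571 -0.263  1.845  0.207  0.752 -0.258]
0.8 [ 0.399  0.545 -0.151  1.886  0.119  0.719 -0.683]
1.3 [ 0.304  0.528 -0.041  1.917  0.032  0.697 -1.118]
1.85 [ 0.181  0.525  0.094  1.93  -0.074  0.691 -1.593]
0.6 [ 0.437  0.429 -0.431  1.786  0.212  0.972 -0.143]
0.45 [ 0.432  0.434 -0.416  1.862  0.22   0.891 -0.151]
0 [ 0.385  0.521 -0.347  2.019  0.284  0.647 -0.211]
b 3.141592653589793
0 [ 0.004  0.611  0.47   1.835 -0.376  0.785 -2.534]
0.3 [-0.049  0.616  0.555  1.861 -0.443  0.789 -2.762]
0.8 [ 0.966  0.817 -1.151  1.869  0.865  1.064  1.733]
1.3 [ 0.752  0.629 -0.735  1.903  0.565  0.828  1.495]
1.85 [ 0.659  0.595 -0.627  1.915  0.483  0.786  0.992]
0.6 [-0.547  0.626  1.136  1.815 -0.631  1.121 -2.393]
0.45 [-0.138  0.428  0.399  1.879 -0.211  0.876 -2.84 ]
0 [-0.156  0.534  0.44   2.035 -0.368  0.648 -2.678]
```

```bash
python3 - <<'E'
from h import *
import cv2
np.set_printoptions(precision=3,suppress=True)
arm.move_gripper(0.0,30)
arm.line_to(arm.read_tool_pos()+np.array([0,0,.08]),.2)
p=edge(.46)+TIP; p[2]=.385
arm.movep(p,quat(YAW)); print(arm.read_time(),arm.read_tool_pos()-p,arm.read_opening(),arm.read_ft_force())
for n in("scene","top"): cv2.imwrite(f"pics/{n}1.png",cv2.resize(snapshot(n)[90:290,150:400],None,fx=3,fy=3,interpolation=cv2.INTER_CUBIC))
E
```

```text
3.4917 [ 0.    -0.002 -0.   ] 0.002756998850176217 [-0.003 -1.264  0.026]
```

View pics/scene1.png

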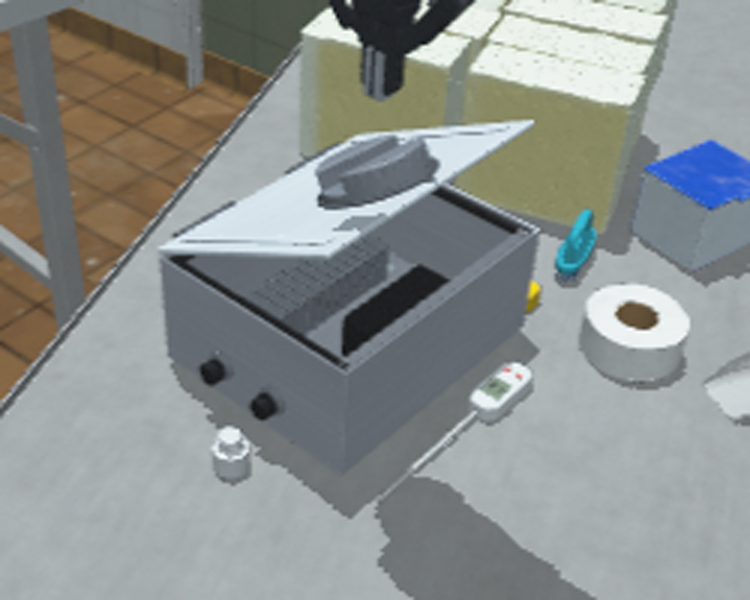

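View pics/top1.png

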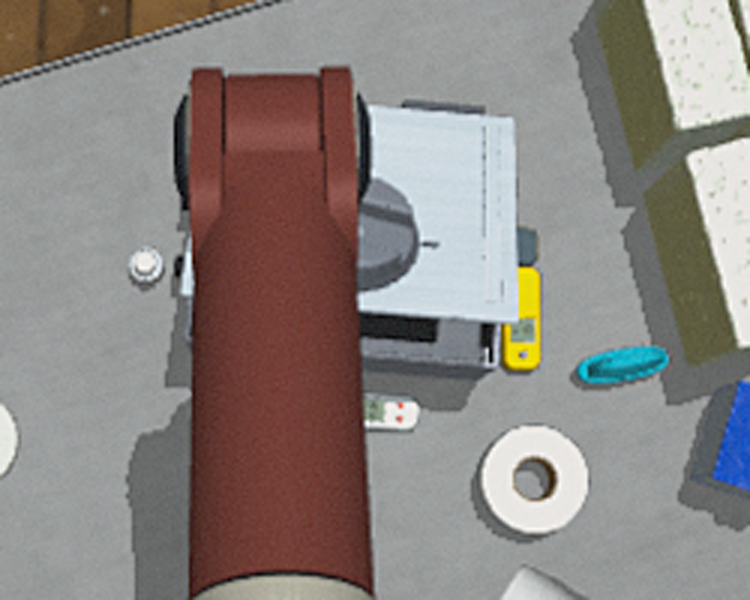

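The scene view shows the shut fingertips at crop (380,95), above the left part of the panel's front edge. The top view is mostly hidden by the arm, and nothing has been disturbed. I'll press the panel down along its arc, reading force as I go.

```bash
python3 - <<'E'
from h import *
import cv2
np.set_printoptions(precision=3,suppress=True)
print(proj("scene",arm.read_tool_pos()-TIP))
f0=arm.read_ft_force()
arm.line_to(edge(.52)+TIP,.12)
print(arm.read_time(),arm.read_ft_force()-f0)
for ph in list(np.arange(.45,-.001,-.05)):
    arm.line_to(edge(ph)+TIP,.08); f=arm.read_ft_force()-f0
    print(round(ph,2),round(arm.read_time(),2),f,arm.read_tool_pos()-TIP-edge(ph))
    if abs(f[2])>40: break
E
```

```text
[275.58  122.019]
4.4667 [-0.554  0.536 -1.008]
0.45 4.79 [ 0.458  0.966 -1.554] [-0. -0.  0.]
0.4 5.07 [ 0.627  1.184 -1.66 ] [-0. -0. -0.]
0.35 5.34 [ 0.911  0.776 -0.167] [-0. -0. -0.]
0.3 5.62 [0.61  1.375 0.313] [-0. -0. -0.]
0.25 5.89 [ 1.044  2.074 -0.146] [-0.  0. -0.]
0.2 6.17 [ 0.175  1.033 -1.494] [-0. -0. -0.]
0.15 6.44 [ 0.795  0.747 -0.1  ] [-0.  0. -0.]
0.1 6.72 [ 0.67   1.782 -0.623] [-0.  0. -0.]
0.05 6.99 [ 0.179  1.435 -1.386] [-0.  0. -0.]
0.0 7.27 [ 0.706  0.418 -2.039] [-0.  0. -0.]
```

```bash
python3 - <<'E'
from h import *
import cv2
cv2.imwrite("pics/scene2.png",cv2.resize(snapshot("scene")[90:290,150:400],None,fx=3,fy=3,interpolation=cv2.INTER_CUBIC))
E
```

```text
(no output)
```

View pics/scene2.png

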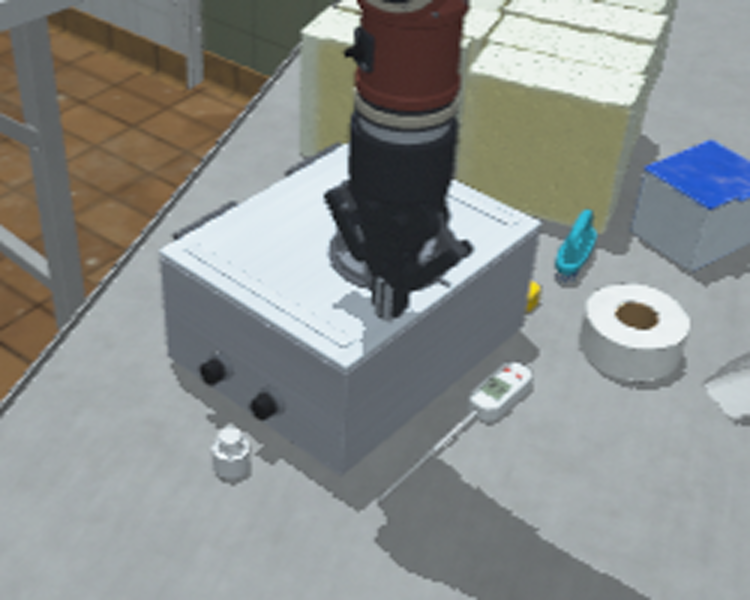

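The panel now lies level on the box, with the fingertips at crop (388,315) on its front strip. The force is still low, so I'll press on to the hard stop in small steps.

```bash
python3 - <<'E'
from h import *
import cv2
np.set_printoptions(precision=3,suppress=True)
p=edge(0)+TIP
for i in range(1,9):
    arm.line_to(p-[0,0,.001*i],.02); f=arm.read_ft_force(); print(i,f,(arm.read_tool_pos()-TIP)[2])
    if abs(f[2])>20: break
arm.pause(.3); print(arm.read_ft_force())
arm.line_to(p+[0,0,.08],.2)
p=p+.12*EX*0+[0,0,.08]; 
arm.movep([.45,.25,.33],quat(YAW)); print(arm.read_time())
for n in("scene","top"):
    im=snapshot(n); cv2.imwrite(f"pics/{n}3r.png",im)
    im=im[110:245,190:350] if n=="top" else im[120:270,190:350]
    k=4
    cv2.imwrite(f"pics/{n}3.png",cv2.resize(im,None,fx=k,fy=k,interpolation=cv2.INTER_CUBIC))
print(arm.read_ft_force())
E
```

```text
1 [-1.349  0.09   4.794] 0.1276623279846903
2 [-3.846 -0.443 13.23 ] 0.127583879405461
3 [-5.034  0.409 20.319] 0.12753073907843682
[-5.881 -0.034 20.375]
10.2333
[-0.388  0.287  0.519]
```

View pics/scene3.png

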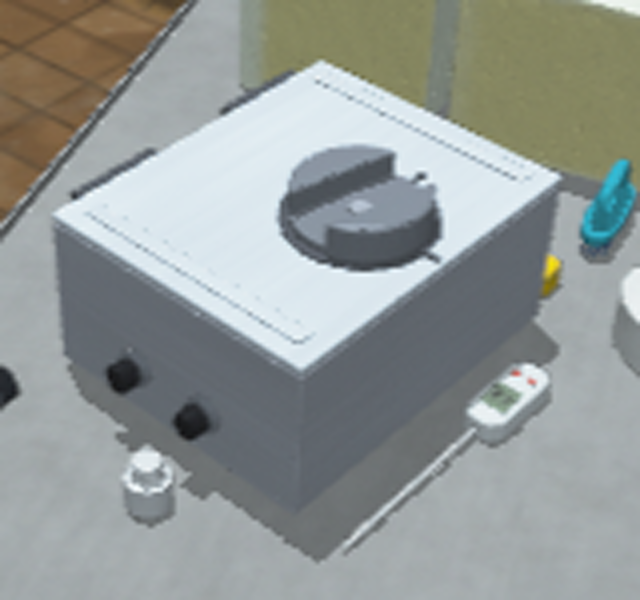

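View pics/top3.png

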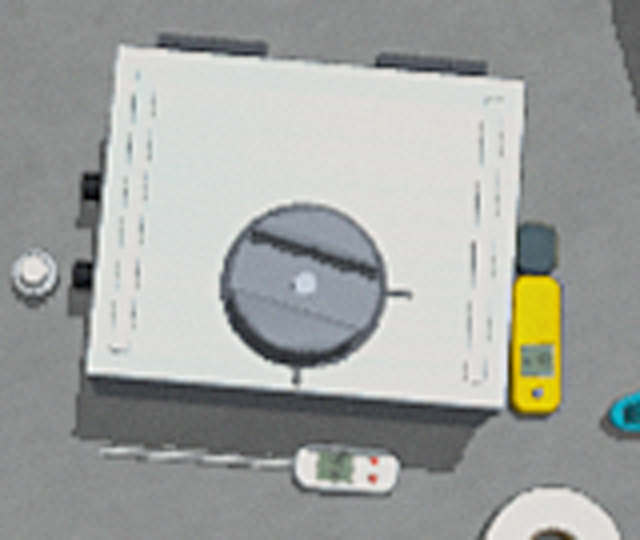

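The panel is shut: the hard stop held 20 N at z = 0.1275. The top view shows all four panel corners, the white dot on the slot floor at crop (305,284), and the slot running from upper left to lower right. I'll refine the geometry from these points.

```bash
python3 - <<'E'
from h import *
np.set_printoptions(precision=4,suppress=True)
T=lambda U,V:((U+.5)/4+189.5,(V+.5)/4+109.5)
S=lambda U,V:((U+.5)/4+189.5,(V+.5)/4+119.5)
c=[plane("top",T(*p),.128) for p in((118,45),(525,80),(503,410),(88,375))]
for i in range(4): print(c[i],np.linalg.norm(c[i]-c[i-1]))
print("ctr",sum(c)/4,"pred",H-.105*EX)
print("yaws",[np.arctan2(-(a-b)[0],(a-b)[1]) for a,b in((c[0],c[1]),(c[3],c[2]))],[np.arctan2((a-b)[1],(a-b)[0]) for a,b in((c[0],c[3]),(c[1],c[2]))])
sc=[plane("scene",S(*p),.128) for p in((321,60),(560,178),(303,368),(53,213))]
sc=np.array(sc);print("scene rr? order",sc,sc.mean(0))
print("dot top",plane("top",T(305,284),.136),"scene",plane("scene",S(359,207),.136),"tri",tri(T(305,284),S(359,207)),"pred",AX)
for n,a,b,z in(("up",(250,230),(378,270),.154),("low",(230,287),(360,330),.154)):
    a,b=plane("top",T(*a),z),plane("top",T(*b),z); d=b-a; th=np.arctan2(-d@EX,-d@EY); print(n,a,b,"cam",th)
    nn=np.cross(d/np.linalg.norm(d),Z);print("dist from axis",(a-AX)@nn)
E
```

```text
[ 0.6705 -0.0346  0.128 ] 0.21087487062557425
[ 0.6542 -0.2929  0.128 ] 0.2587620989032804
[ 0.4436 -0.2784  0.128 ] 0.21112246612315463
[ 0.46   -0.0222  0.128 ] 0.2567051897710882
ctr [ 0.5571 -0.157   0.128 ] pred [ 0.5585 -0.1582  0.122 ]
yaws [np.float64(-0.06305304582621075), np.float64(-0.0640126451495106)] [np.float64(-0.0587906935095757), np.float64(-0.0685390221995752)]
scene rr? order [[ 0.6506 -0.2958  0.128 ]
 [ 0.4413 -0.2791  0.128 ]
 [ 0.4585 -0.024   0.128 ]
 [ 0.6668 -0.037   0.128 ]] [ 0.5543 -0.159   0.128 ]
dot top [ 0.5184 -0.1547  0.136 ] scene [ 0.5175 -0.1581  0.136 ] tri (array([ 0.5169, -0.1551,  0.1383]), np.float64(0.0023716770663723733)) pred [ 0.5196 -0.1557  0.    ]
up [ 0.5479 -0.1197  0.154 ] [ 0.5248 -0.1982  0.154 ] cam 0.22278675735707126
dist from axis -0.017028700066345145
low [ 0.5123 -0.1082  0.154 ] [ 0.4876 -0.1876  0.154 ] cam 0.23894135281384038
dist from axis 0.02105788711970507
```

```bash
cat >> h.py <<'E'
AX=np.array([.5182,-.1560,0]); YAW=-.0635
EX=np.array([np.cos(YAW),np.sin(YAW),0]); EY=np.array([-np.sin(YAW),np.cos(YAW),0])
E
python3 - <<'E'
from h import *
import cv2
np.set_printoptions(precision=3,suppress=True)
th=.23
q=quat(YAW-th)
a=arm.read_tool_pos(); 
arm.movep(slot(th,z=.22)+TIP,q)
f0=arm.read_ft_force()
for z in(.17,.158,.150,.145,.140):
    arm.line_to(slot(th,z=z)+TIP,.08); f=arm.read_ft_force()-f0; print(z,f,arm.read_tool_pos()-TIP-slot(th,z=z))
    if np.linalg.norm(f)>8: print("contact"); break
print(arm.read_time())
for n in("scene","top"):
    im=snapshot(n)
    im=im[110:245,190:350] if n=="top" else im[100:250,190:350]
    cv2.imwrite(f"pics/{n}4.png",cv2.resize(im,None,fx=4,fy=4,interpolation=cv2.INTER_CUBIC))
E
```

```text
0.17 [0.924 0.582 0.332] [0. 0. 0.]
0.158 [0.396 0.75  1.191] [-0. -0. -0.]
0.15 [1.045 1.051 0.37 ] [-0.  0. -0.]
0.145 [-0.459  0.037  0.914] [-0.  0. -0.]
0.14 [ 0.187  0.419 -0.088] [-0.  0. -0.]
13.775
```

View pics/scene4.png

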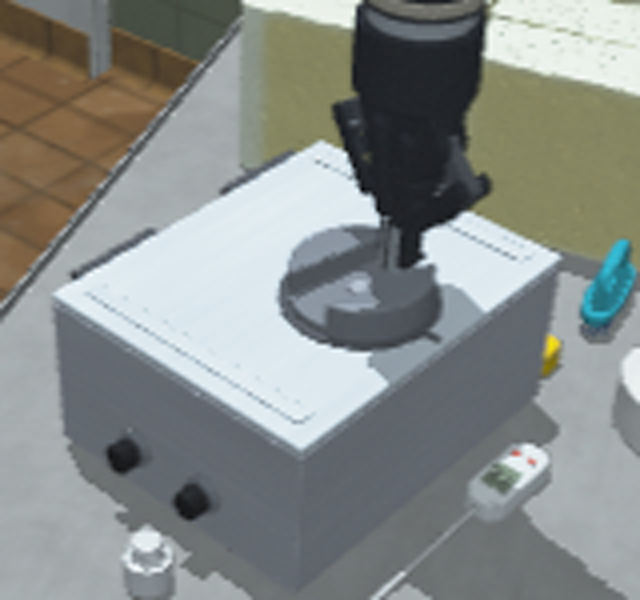

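The fingertips are in the right end of the slot at crop (405,262), with no contact force. Next I'll turn the dial clockwise along the arc.

```bash
python3 - <<'E'
from h import *
import cv2
np.set_printoptions(precision=3,suppress=True)
f0=arm.read_ft_force()
def tang(th): return -np.cos(th)*EX+np.sin(th)*EY
th=.23
while th<2.0:
    th+=.1 if th<1.4 else .04
    arm.line_to(slot(th,z=.140)+TIP,.03,ori=quat(YAW-th))
    f=arm.read_ft_force()-f0; ft=f@tang(th)
    print(round(th,2),f,"ft",round(ft,2))
    if ft<-18 or np.linalg.norm(f)>30: break
arm.pause(.2); f=arm.read_ft_force()-f0; print(th,f@tang(th),arm.read_time(),arm.read_tool_pos()-TIP-slot(th))
im=snapshot("scene")[100:250,190:350]
cv2.imwrite("pics/scene5.png",cv2.resize(im,None,fx=4,fy=4,interpolation=cv2.INTER_CUBIC))
E
```

```text
0.33 [-0.374  0.145 -0.153] ft 0.4
0.43 [-0.551 -0.335  0.061] ft 0.33
0.53 [ 1.176 -2.263  0.392] ft -2.24
0.63 [ 1.861 -1.737  0.686] ft -2.54
0.73 [ 1.26  -3.104  2.044] ft -3.1
0.83 [ 1.606 -3.052  1.938] ft -3.39
0.93 [ 0.562 -3.024  1.89 ] ft -2.84
1.03 [ 0.185 -3.03   3.35 ] ft -2.78
1.13 [ 0.182 -3.408  1.288] ft -3.23
1.23 [ 0.155 -3.53   2.317] ft -3.44
1.33 [-0.96  -2.602  1.89 ] ft -2.39
1.43 [-0.19  -2.54   0.824] ft -2.52
1.47 [-0.006 -3.726  1.069] ft -3.72
1.51 [-0.621 -3.536  0.089] ft -3.54
1.55 [-0.834 -2.963 -0.607] ft -3.0
1.59 [-0.453 -3.943  1.592] ft -3.97
1.63 [-2.747 -3.352  1.095] ft -3.66
1.67 [-1.844 -3.509  0.685] ft -3.76
1.71 [-2.363 -2.821  1.29 ] ft -3.24
1.75 [-2.277 -3.726  0.569] ft -4.16
1.79 [-2.975 -4.24   0.923] ft -4.9
1.83 [-4.559 -5.462  1.236] ft -6.63
1.87 [-5.147 -6.599  1.896] ft -8.0
1.91 [-7.459 -7.588  2.249] ft -9.9
1.95 [ -8.306 -10.084   3.278] ft -12.67
1.99 [ -9.773 -11.568   3.161] ft -14.78
2.03 [ -9.419 -12.386   3.584] ft -15.43
2.0300000000000007 -15.88954961345435 20.825 [-0.004 -0.006  0.001]
```

View pics/scene5.png

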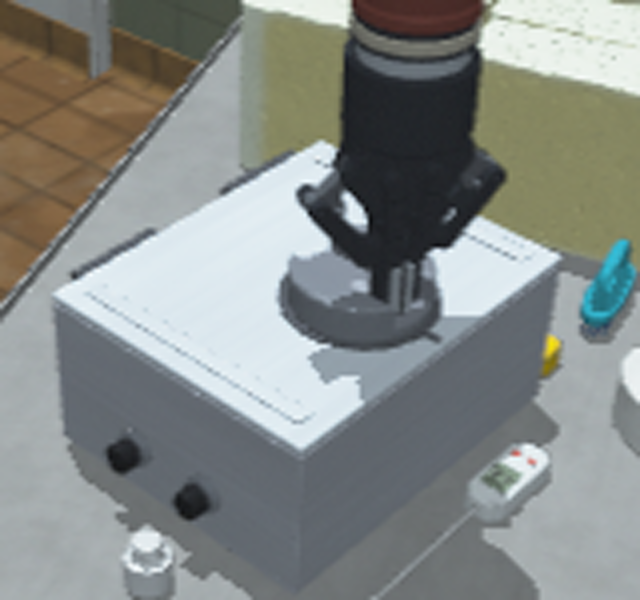

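The force climbed from about 3.5 N to 16 N after 1.79 rad, which is what the hard stop should look like once the slot play is taken up. The view shows the fingers in the slot end next to the index bar. I'll unload to the slot's centre, lift clear and look.

```bash
python3 - <<'E'
from h import *
import cv2
np.set_printoptions(precision=3,suppress=True)
for th in(1.85,1.7,1.6):
    arm.line_to(slot(th,z=.140)+TIP,.03,ori=quat(YAW-th)); print(th,arm.read_ft_force())
arm.line_to(slot(th,z=.25)+TIP,.12)
arm.movep([.45,.25,.33],quat(YAW-.6)); print(arm.read_time(),arm.read_ft_force())
for n in("scene","top"):
    im=snapshot(n);cv2.imwrite(f"pics/{n}6r.png",im)
    im=im[110:245,190:350] if n=="top" else im[120:270,190:350]
    cv2.imwrite(f"pics/{n}6.png",cv2.resize(im,None,fx=4,fy=4,interpolation=cv2.INTER_CUBIC))
E
```

```text
1.85 [-3.356 -6.205 -0.199]
1.7 [-0.258 -0.198  0.12 ]
1.6 [-0.045 -0.026  0.841]
24.325 [ 0.601 -0.699 -0.541]
```

View pics/scene6.png

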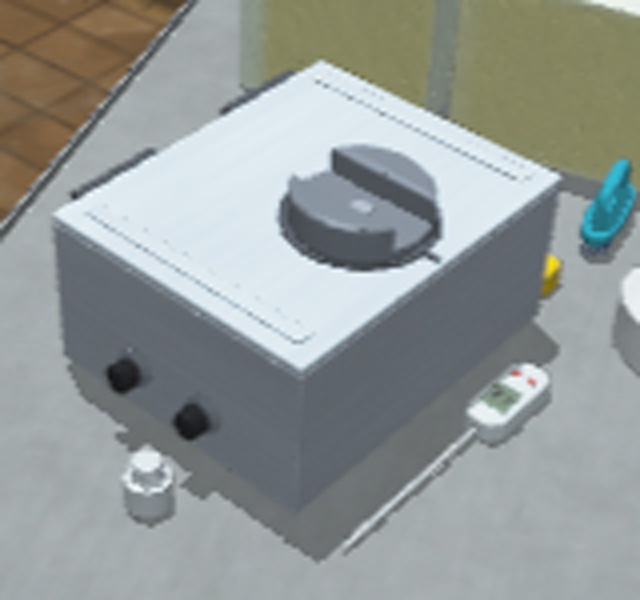

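View pics/top6.png

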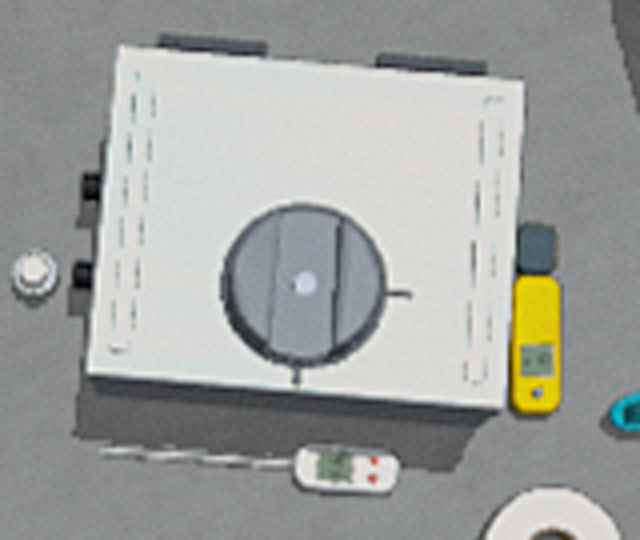

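View pics/top6r.png

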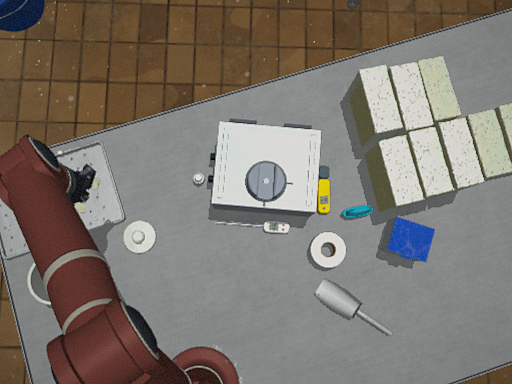

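```bash
python3 - <<'E'
from h import *
T=lambda U,V:((U+.5)/4+189.5,(V+.5)/4+109.5)
for a,b in(((341,220),(333,352)),((278,222),(269,348))):
    a,b=plane("top",T(*a),.154),plane("top",T(*b),.154); d=b-a; print("cam",np.arctan2(-d@EX,-d@EY))
import cv2
im=cv2.imread("pics/top6r.png")[150:215,235:300]; cv2.imwrite("pics/z6.png",cv2.resize(im,None,fx=9,fy=9,interpolation=cv2.INTER_CUBIC))
E
```

```text
cam 1.5558082223940448
cam 1.5612999004473016
```

View pics/z6.png

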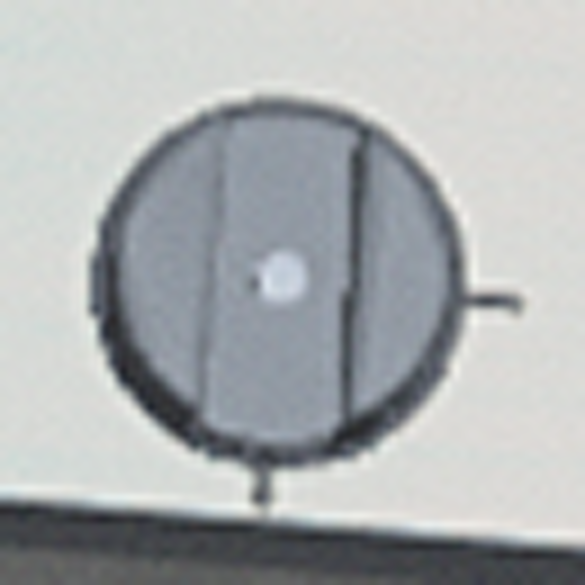

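The slot lines up with the index bar: the cam reads 1.56 rad against a stop at 1.571. The panel is level and the bystanders look unmoved in the last pictures. The arm reads no contact force, so I'm handing in.

```bash
python3 - <<'E'
from h import *
from station import ticket
import cv2
a,b,c=(cv2.imread(f"pics/top{k}.png") for k in("0","3r","6r"))
m=np.abs(a.astype(int)-c).max(2)>40; m=m[215:300,190:450]; print("changed px in front zone",m.sum())
print(arm.read_time(),arm.read_ft_force(),ticket.finish_job())
E
```

```text
changed px in front zone 30
the job is handed in; nothing more can be done
24.425 [-0.05897006 -0.05439925 -0.23878788] None
```

The panel is shut and the dial is turned clockwise to its stop, so the panel should be locked. I handed the job in at 24.4 s of the 51 s allowed.

- **Panel:** I pressed it down on its front strip with the shut fingertips. It held 20 N at a height of about 127.5 mm, against 128 mm expected when shut. The pictures taken before and after turning the dial both show it level.
- **Dial:** I set the shut fingertips in the right end of the slot and carried them clockwise. The force stayed at 2–4 N while the dial turned, then rose to about 16 N at the stop. The last picture puts the dial at about 1.56 rad, against 1.571 for locked. That gap is within my measuring error, and the slot lines up with the index bar.
- **End state:** The arm ended well clear of the box to its left, with about 0 N on the wrist. The bystanders look unmoved. Comparing the first and last top views, 30 pixels changed in the area in front of the box, and I did not look into those separately.

No check failed. The only disagreements were 2–4 mm between the two cameras on position, about what the calibration allows.

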